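Rake a panel joint, then hold the vacuum bleed half open

TASK

Take the square-handled joint tool from the wooden rack and run its nose down in the open joint between the two marble panels, slowly (about 5 cm/s at most), along the whole joint from the end by the square metal plug to the end by the round sprung bleed valve. Then lift it out and, with the nose of the same tool, press the valve's plunger about 8 mm down, half its travel and never all the way, to bleed off the vacuum. Finish holding it there: the program ends with the tool still gripped upright and keeping the plunger half down, and everything else left where it was.

Things in the scene. Friction and masses are not known exactly. Their poses are not given: they have to be found in the camera images.
- rack: fixed wooden tool rack, 170 x 60 mm, 75 mm high, on the table; long side along its x; two 16 mm through holes 45 mm either side of its middle along x, a tool standing upright in each (which is where varies). Origin: centre of its underside.
- joint_tool: joint tool, 136 mm long, 0.1 to 0.19 kg, upright in the rack. Origin: the tip of its nose; z up its axis. Above the tip: nose 6 mm thick to 18 mm, shaft 10 mm thick to 70 mm, round steel collar 34 mm wide from 70 to 76 mm, then a square black handle, 22 x 22 mm, from 76 to 136 mm, its faces square to its x and y, which lie within 0.1 rad of the rack's.
- nose (a point): the tip of the joint tool's nose (same point as its origin). In the rack the collar rests on the rack's top and the tip hangs 5 mm above the table; the tool lifts straight up out of its hole. Grip the handle from above, closing along the rack's y.
- ball_tool: bystander: the other tool in the rack, same collar, but with a black ball handle 38 mm wide instead of the square one
- bed: fixed dark steel vacuum bed, 250 (its x) x 360 (its y) mm, 20 mm high, on the table; origin at the centre of its underside. On it two fixed marble-finish panels, each 110 (x) x 200 (y) x 10 mm, side by side; between them the open joint, a straight slot 12 mm wide and 10 mm deep, along the bed's y through its middle, 200 mm long, open at both ends.
- joint_mid (a point): the middle of the open joint at the height of the panels' upper faces (30 mm above the table); axes as the bed: y along the joint, which ends 100 mm either way. The joint's floor is 10 mm below this point.
- valve: bleed valve: fixed round aluminium housing 44 mm across, 18 mm high, on the bed in line with the joint, 145 mm from its middle, at one end or the other; out of it rises the plunger. Origin: centre of its underside, 20 mm above the table.
- plunger_top (a point): centre of the top of the valve's plunger, a flat round steel cap 32 mm across; 58 mm above the table when released, and goes down as it is pressed
- plunger (a joint): how far the plunger is pressed, m: 0 released, 0.016 fully down. Its spring pushes back with about 3 N at the start, 8 N at 8 mm and 13 N fully down (0.625 N per mm), and returns it when let go.
- plug: fixed square aluminium blanking plug, 40 x 40 x 38 mm high, on the bed 145 mm from the joint's middle at the other end from the valve; does not move. Origin: centre of its underside.
- sanding_block: bystander: loose cork sanding block, 40 x 65 x 24 mm, lying on the panel on the bed's +x side, about 75 mm from the joint
- weight: bystander: loose steel weight, 36 mm across, 26 mm high, on the panel on the bed's -x side, about 75 mm from the joint
- mixing_bowl: bystander: white plastic bowl, 120 mm across, 60 mm high, on the table left of the bed
- pigment_jar: bystander: jar, 64 mm across, 90 mm high, on the table beyond the bed
- tape_roll: bystander: roll of tape lying flat, 100 mm across, 25 mm high
- brush: bystander: brush lying on the table to the right
There are look-alikes about, which are no part of the job. Leave any green, pink or red look-alike of the joint_tool alone.

How it is judged:
By the outcome, as a careful person would: the job done as asked, in the order asked, and still so for the second after the job is handed in, while the arm keeps its last pose, push and grip.
It also fails if it takes over 54 s, if anything falls off the work surface, if the arm or the gripper's body presses on something with over 40 N, if the wrist force passes 120 N, or if a joint passes its speed limit or range.

ROBOT

A 7-joint arm with a two-finger parallel gripper is mounted at the origin on the work surface. World frame = base frame: x ahead of the robot, y to its left, z up, the work surface at z = 0. Lengths are in m, angles in rad, forces in N, time in s.
With the tool pointing down it reaches from about 0.4 to 0.875 m from the base axis. Payload 19.3 kg.
Tool frame: the origin (TCP) lies between the finger pads; the fingertips stand 8 mm ahead of it and the grasp point (between the pads) lies 11 mm behind it; z points along the fingers, y is the line along which they close (so a half turn about z gives the same grasp; the last joint's range is limited). The gripper opens to 85 mm and grips with 20 to 120 N. Pads are 22 mm wide; open, the fingers measure 114 mm over their backs; the gripper's body (76 mm by 85 mm) begins 54 mm behind the grasp point. The pads swing forward as they close: fully open they stand 13 mm farther back than shut.
Start: joints at [-1.304, 0.521, -0.036, 1.599, 0.021, 1.021, -0.113], TCP at [0.207, 0.59, 0.239] pointing down, gripper open.
Joint ranges: [-2.91, 2.91], [-0.3, 2.13], [-1.5, 1.42], [0.17, 2.43], [-1.26, 4.41], [0.16, 1.93], [-2.52, 2.52]. Speed limits (rad/s): [1.89, 1.89, 2.39, 2.39, 3.01, 3.01, 3.01].

INTERFACE

Orientations are given as a unit quaternion [x, y, z, w].
In Python, from rig import robot, vision, order gives the robot as it stands.
- The arm moves only by the tool drive_tool, never from a script. Its argument "commands" is a list of rows, each an object with "xyz": the shift along the tool's x, y, z scaled (see below), a list of three; "twist": the turn, a rotation vector about the tool's x, y, z scaled (see below), a list of three; "jaw": the opening, from 0 (shut) to 1 (fully open). In form: [{"xyz": [x, y, z], "twist": [rx, ry, rz], "jaw": jaw}, ...]. A call has exactly 8 rows; each row shifts and turns the commanded pose from where the row before left it, along the tool's axes as they then stand; what a row does not reach is not made up. The controller multiplies each number of a shift by 0.04 m and each number of a turn by 4 degrees. A row lasts 1/10 s, in which the tool goes at most 50 mm and 8.59 degrees, less where a joint would pass 70% of its speed; a pose out of reach is approached as far as the arm can. A call with a number of a shift or a turn outside -1 to 1 is refused whole. A call with a gripper value outside its range is refused whole. The fingers move at their own pace and stop on an object; "newtons" is the grip in N (left out, the last holds). Time passes only in rows, so rows that do not move let the fingers close, or fill a call up. It gives the time, the measured TCP pose, the force, the opening and the grip force at its end, in the units of the state.
- robot.sense(): the state, without advancing time (a new reading comes with each control period).
- vision.camera(name): name is "side" or "top"; returns the picture (420x560x3 uint8, red, green, blue); there is no depth.
- vision.camera_info(name): a dict with "fx", "fy", "cx", "cy" (pixels), "extrinsics" (4x4, takes a point from camera to world coordinates). Camera axes: x right, y up, looking along -z (the intrinsics and any distortion apply to the point x, -y, -z); pixel columns grow to the right and rows downward; lengths in m; the calibration is good to about 2 mm. A picture is of the moment at which its call begins. camera_info takes no time and is no camera call.
- order.sign_off(): hands the job in; it is judged then, once.
The state is a dict: "time_s": time; "qpos": joint angles; "dq": joint speeds; "joint_torque": joint torques, N m; "eef_pos": TCP position; "eef_rot": TCP orientation; "force": force on the tool from outside, world axes, zero at the start; "ft_torque": the same for the moment, N m; "opening": finger opening in m; "grip_force": force on a finger pad.
Only numpy, scipy, OpenCV 4.12 (cv2) and the standard library are available. Lean on these libraries where they do the work, as an engineer would, in place of code of your own. Each camera call takes 0.05 s, during which the arm holds its last target. There are 200 camera calls.

## Working session

There is one attempt and no reset: what is moved stays moved. The work goes in short steps, Python scripts to look and compute and a tool call to move; the robot and the scene stay as the last step left them, time stands still between calls to the robot, and variables do not carry over. Pictures are saved under pics/ and viewed, at most 10 in all, crops included, and the job is handed in when it is done.

Besides the shell and the picture viewer there is one more tool, called by a JSON object that holds its "api" and its "payload", one argument or row to a line. drive_tool: Moves the arm, as the interface text tells. Shifts and turns lie within -1 to 1; 1 stands for 0.04 m of shift or 4 degrees of turn. Its arguments: {"type":"object","properties":{"commands":{"type":"array"},"newtons":{"type":"number"}},"required":["commands"]}

```bash
mkdir -p pics
python3 - <<'E'
from rig import robot, vision
import cv2,numpy as np
for n in("side","top"):
    im=vision.camera(n); cv2.imwrite(f"pics/{n}0.png",im[:,:,::-1])
    i=vision.camera_info(n); print({k:(np.round(v,4).tolist()) for k,v in i.items() if k!='name'})
print(robot.sense())
E
```

```text
{'fx': 406.1617, 'fy': 406.1617, 'cx': 275.6384, 'cy': 211.4021, 'extrinsics': [[0.9581, 0.1779, -0.2245, 0.3297], [-0.2857, 0.5377, -0.7932, -0.8628], [-0.0204, 0.8241, 0.566, 0.6879], [0.0, 0.0, 0.0, 1.0]]}
{'fx': 427.0421, 'fy': 427.0421, 'cx': 273.7545, 'cy': 207.5775, 'extrinsics': [[-0.0091, 0.9802, -0.198, 0.3888], [-0.9999, -0.0101, -0.0039, -0.0258], [-0.0058, 0.1979, 0.9802, 1.0601], [0.0, 0.0, 0.0, 1.0]]}
{'time_s': 0.1, 'qpos': array([-1.30422556,  0.5219582 , -0.03634509,  1.59991996,  0.02120421,
        1.02109539, -0.11282692]), 'dq': array([ 0.00130913, -0.00193181, -0.00042986, -0.00098786,  0.00028994,
       -0.00065344,  0.00140763]), 'joint_torque': array([ 4.69862774e-03, -9.28474689e+01,  1.98421754e+00, -3.70520067e+01,
        1.81209639e-02,  5.45276154e-03, -5.40922076e-05]), 'eef_pos': array([0.20645513, 0.58962123, 0.23879184]), 'eef_rot': array([ 1.67601096e-01,  9.85854769e-01, -4.95185814e-04, -5.20160633e-05]), 'force': array([-0.45771784,  0.54539076,  0.02332354]), 'ft_torque': array([ 0.0040833 , -0.02662774,  0.03576261]), 'grip_force': 0.0, 'opening': 0.08527828593900201}
```

View pics/side0.png

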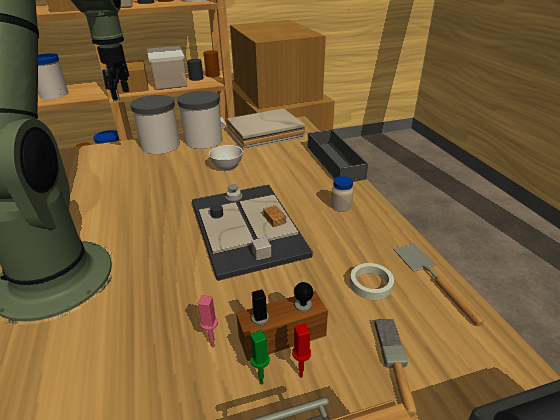

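View pics/top0.png

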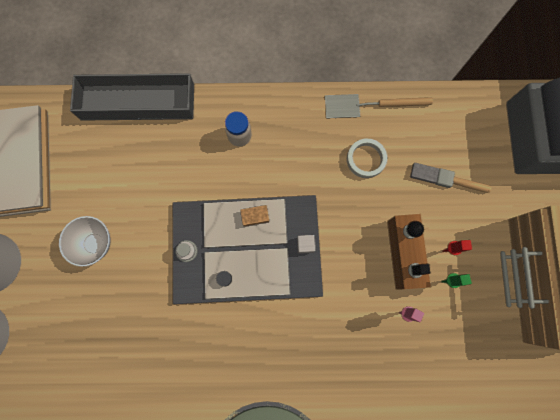

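In both views the bed has its plug toward −y and its valve toward +y, with the rack beyond the plug. Tool candidates:
- Black square handle: side (260,305), top (420,270).
- Black ball: side (303,293), top (415,230).
- Pink, green and red copies: side (208,310), (260,350), (302,345).

The black square one in the rack fits the description. I'll confirm it in a crop.

Run:
```python
import cv2,numpy as np
s=cv2.imread("pics/side0.png");t=cv2.imread("pics/top0.png")
a=cv2.resize(s[280:390,190:340],(800,586),interpolation=cv2.INTER_CUBIC)
a=cv2.resize(s[280:390,190:340],(400,293),interpolation=cv2.INTER_CUBIC)
b=cv2.resize(t[205:330,380:480],(400,500)[::1],interpolation=cv2.INTER_CUBIC)
c=cv2.resize(s[175:285,180:330],(400,293),interpolation=cv2.INTER_CUBIC)
o=np.zeros((590,800,3),np.uint8);o[:293,:400]=a;o[295:588,:400]=c;o[:500,400:]=b
cv2.imwrite("pics/crop0.png",o)
```

```text
(no output)
```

View pics/crop0.png

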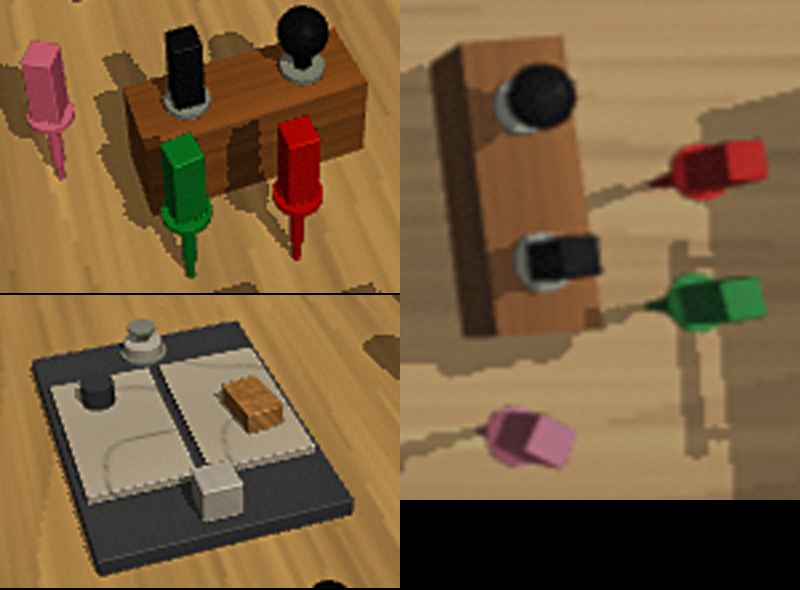

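Run:
```python
import cv2
t=cv2.imread("pics/top0.png")
cv2.imwrite("pics/crop1.png",cv2.resize(t[185:315,165:330],(760,599),interpolation=cv2.INTER_CUBIC))
```

```text
(no output)
```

View pics/crop1.png

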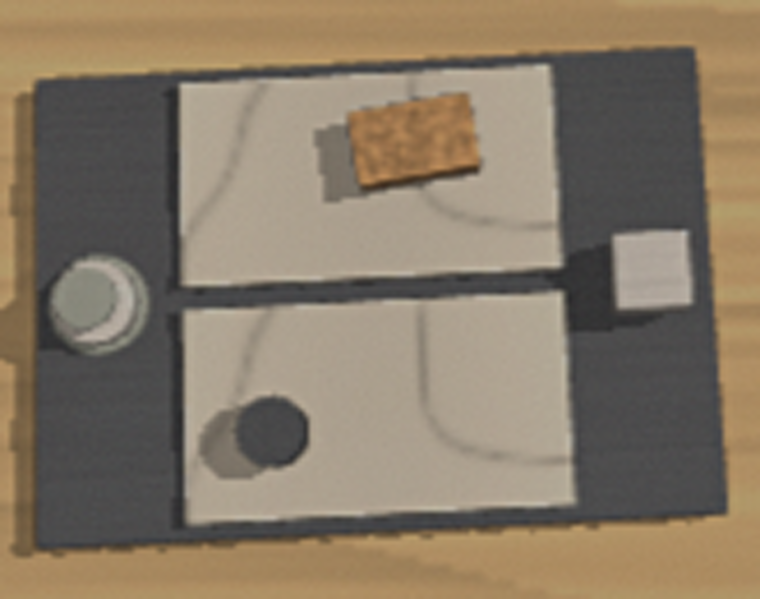

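The crop confirms it: the black square-handled tool stands in the rack's −x hole (side (258,293), top (426,269)). The ball tool is in the other hole, and the coloured copies stand outside the rack. Now I'll measure.

```bash
cat > h.py <<'E'
import cv2,numpy as np
from rig import vision
def ray(n,uv):
    i=vision.camera_info(n);E=np.array(i['extrinsics'])
    d=E[:3,:3]@np.array([(uv[0]-i['cx'])/i['fx'],-(uv[1]-i['cy'])/i['fy'],-1.]);return E[:3,3],d/np.linalg.norm(d)
def plane(n,uv,z):
    o,d=ray(n,uv);return o+d*(z-o[2])/d[2]
def tri(a,b):
    (o,d),(p,e)=ray('side',a),ray('top',b)
    s=np.linalg.lstsq(np.c_[d,-e],p-o,rcond=None)[0];A=o+d*s[0];B=p+e*s[1];return (A+B)/2,np.linalg.norm(A-B)*1000
def proj(n,P):
    i=vision.camera_info(n);E=np.array(i['extrinsics']);q=E[:3,:3].T@(np.asarray(P)-E[:3,3])
    return np.array([i['cx']+i['fx']*q[0]/-q[2],i['cy']-i['fy']*q[1]/-q[2]])
E
python3 - <<'E'
from h import *
np.set_printoptions(precision=4,suppress=True,linewidth=200)
s=cv2.imread("pics/side0.png");t=cv2.imread("pics/top0.png")
print(t[260:280,408:434].max(2)); print(s[286:304,250:270].max(2))
# panels
for n,im in(("top",t),("side",s)):
    hsv=cv2.cvtColor(im,cv2.COLOR_BGR2HSV)
    m=((hsv[...,1]<70)&(hsv[...,2]>125)).astype(np.uint8)
    r=np.zeros_like(m)
    if n=="top": r[190:310,170:325]=1
    else: r[190:275,192:312]=1
    m*=r
    c,_=cv2.findContours(m,cv2.RETR_EXTERNAL,cv2.CHAIN_APPROX_NONE)
    for k in c:
        if cv2.contourArea(k)>60:
            q=cv2.boxPoints(cv2.minAreaRect(k)) if n=="top" else cv2.approxPolyDP(k,4,True)[:,0]
            print(n,cv2.contourArea(k),q.tolist()); 
            print([plane(n,p,.03)[:2].round(4).tolist() for p in q])
# rack brown mask corners top
hsv=cv2.cvtColor(t,cv2.COLOR_BGR2HSV); print(hsv[222,400],hsv[280,405],hsv[280,393],hsv[300,440])
E
```

```text
[[122 121 121 125 127 129 126 123 126 131 132 133 133 136 137 140 142 141 141 167 173 175 174 175 175 175]
 [123 123 120 123 126 129 128 123 124 131 134 133 133 136 137 137 144 145 144 163 174 177 176 173 174 174]
 [123 119 123 123 128 128 128 125 127 134 136 135 138 135 138 140 145 149 144 160 174 176 173 170 170 169]
 [124 121 121 121 129 122 132 137 134 137 139 138 137 120 111 113 117 116  97  99 128 161 169 168 167 166]
 [126 121  92  95 128 138 140 140 107  87  72  62  60  50  46  48  50  51  44  40  54  99 153 164 163 162]
 [101  79  88  79  86  74  61  60  43  34  24  18  25  31  28  33  31  30  33  30  32  88 150 164 162 161]
 [ 81  69  89  58  32  21  17  19  14  10   9  14  27  32  30  34  33  34  32  32  34  88 155 165 162 162]
 [ 73  82  96  58  21   9  14  16  12  21  11  13  25  33  31  32  36  30  35  32  33  70 151 169 166 165]
 [ 75  88  97  65  17  13  18  11  13  17  17  16  27  30  31  32  34  36  32  32  30  55 154 171 168 164]
 [ 70  89  95  72  34  14  10  10  17  19  21  15  18  30  33  32  35  35  36  34  31  52 153 169 166 162]
 [ 71  87  97  69  34  16  20 
[... 3317 characters left out ...]
[204.53616333007812, 246.72320556640625]]
[[0.6108, 0.1545], [0.6191, -0.0477], [0.5099, -0.0515], [0.5019, 0.1465]]
side 3274.5 [[297, 231], [273, 195], [240, 201], [259, 238], [255, 240], [235, 203], [222, 205], [224, 214], [217, 219], [208, 208], [199, 210], [217, 252], [252, 241], [260, 250], [257, 259], [268, 257], [269, 237]]
[[0.6183, -0.0474], [0.6081, 0.146], [0.5053, 0.145], [0.5141, -0.045], [0.5021, -0.0499], [0.4888, 0.139], [0.4501, 0.1406], [0.4471, 0.0928], [0.4239, 0.0747], [0.4083, 0.1378], [0.3818, 0.1357], [0.3994, -0.0671], [0.4936, -0.0515], [0.5041, -0.093], [0.4884, -0.1238], [0.5161, -0.1249], [0.5402, -0.0491]]
[ 13 155 128] [ 13 154 129] [ 17 105 114] [ 18 109 173]
```

Run:
```python
from h import *
np.set_printoptions(precision=4,suppress=True,linewidth=200)
s=cv2.imread("pics/side0.png");t=cv2.imread("pics/top0.png")
P,e=tri((258,294.3),(424.7,268.7));print("handle top",P,e)
for q in((419.5,264),(428.7,263.4),(429.9,273.2),(420.3,273.8)):print(plane("top",q,P[2]))
for q in((395,215.5),(420.5,214),(430.5,286.3),(403,288.8)):print("rack",plane("top",q,.075))
c=(400+128-400)/4
for nm,a,b in(("green",(190+183/2.667,280+142/2.667),(380+343/4,205+298/4)),("red",(190+300/2.667,280+128/2.667),(380+345/4,205+160/4)),("pink",(190+44/2.667,280+52/2.667),(380+153/4,205+440/4)),
 ("ball",(303,293),(415.5,229.5)),("plunger",(180+141/2.667,175+325/2.667),(165+83/4.606,185+299/4.606))):print(nm,*tri(a,b))
# slot subpixel edges
def edges(n,ys):
  im=(t if n=="top" else s); g=im.max(2).astype(np.float32)
  for y in ys:
    xs=np.arange(.46,.545,.0005)
    uv=np.array([proj(n,(x-.0417*(y-.048),y,.03)) for x in xs],np.float32)
    v=cv2.remap(g,uv[:,:1].copy(),uv[:,1:].copy(),cv2.INTER_LINEAR)[:,0]
    d=np.abs(np.diff(v)); m=v<110; w=np.where(m)[0]
    w=w[(xs[w]>.485)&(xs[w]<.52)]
    print(n,y,xs[w[0]],xs[w[-1]],(xs[w[0]]+xs[w[-1]])/2 , v[::3].astype(int)[25//3:45])
edges("top",(-.03,0,.05,.1,.13));edges("side",(-.03,0,.05,.1,.13))
```

```text
handle top [ 0.4388 -0.3429  0.1399] 0.8385518915243761
[ 0.4484 -0.3325  0.1399]
[ 0.4495 -0.3522  0.1399]
[ 0.4288 -0.3531  0.1399]
[ 0.4277 -0.3326  0.1399]
rack [ 0.5659 -0.3055  0.075 ]
rack [ 0.5688 -0.3654  0.075 ]
rack [ 0.4022 -0.3751  0.075 ]
rack [ 0.3973 -0.3126  0.075 ]
green [ 0.4164 -0.4282  0.1396] 3.212981935115448
red [ 0.4902 -0.4379  0.1368] 3.47903102042595
pink [ 0.3446 -0.3231  0.1363] 4.140442989083792
ball [ 0.5279 -0.3391  0.1114] 1.8082007627184427
plunger [ 0.5132  0.3222 -0.5392] 79.76356463566201
top -0.03 0.49350000000000005 0.5045000000000001 0.49900000000000005 [176 176 176 176 176 176 176 176 176 177 178 179 178 175 119  81  72  72  73  72  70  70 115 154 175 179 176 176 176 176 176 176 176 176 175 171 167]
top 0 0.49450000000000005 0.5055000000000001 0.5 [173 175 175 174 176 175 173 174 174 174 175 176 176 165 147 102  74  71  70  69  56  64  88 141 179 176 175 174 173 173 173 172 172 174 173 172 172]
top 0.05 0.49450000000000005 0.5055000000000001 0.5 [171 171 171 171 170 170 171 171 170 171 172 173 173 162 140 102  74  71  70  70  57  61  87 134 1
[... 821 characters left out ...]
36  31  38  73 140 169 169 167 164 164 164 163 161 161 161 161 162 162]
side 0.05 0.49450000000000005 0.506 0.5002500000000001 [159 159 159 159 160 160 159 159 159 159 161 164 169 159 141  93  56  50  48  49  43  33  58 132 167 168 166 162 161 161 161 162 161 160 160 161 161]
side 0.1 0.49350000000000005 0.5050000000000001 0.4992500000000001 [163 163 164 163 161 160 157 154 153 152 148 143 147 152 115  73  60  49  50  50  39  32  90 158 172 171 167 164 165 165 165 165 165 165 164 163 164]
side 0.13 0.49500000000000005 0.5065000000000001 0.50075 [167 167 167 168 167 167 167 167 167 167 168 171 174 171 158 112  66  54  50  45  39  36  41  94 155 170 170 168 166 165 166 166 167 166 166 166 166]
```

The joint midline agrees in both views: x = 0.500 − 0.0417·(y − 0.048). The handle top triangulates to (0.439, −0.343, 0.140), against 0.141 expected. The rack and bed yaw are both about 2.5°. Now moving toward the rack.

{"api": "drive_tool", "payload": {
  "commands": [
    {"xyz": [-0.8,0,0],"twist": [0,0,-0.9],"jaw": 0.7},
    {"xyz": [-0.8,0,0],"twist": [0,0,-0.9],"jaw": 0.7},
    {"xyz": [-0.8,0,0],"twist": [0,0,-0.9],"jaw": 0.7},
    {"xyz": [-0.8,0,0],"twist": [0,0,-0.9],"jaw": 0.7},
    {"xyz": [-0.8,0,0],"twist": [0,0,-0.9],"jaw": 0.7},
    {"xyz": [-0.8,-0.8,0],"twist": [0,0,-0.95],"jaw": 0.7},
    {"xyz": [-0.5,-0.9,0],"twist": [0,0,0],"jaw": 0.7},
    {"xyz": [-0.5,-0.9,0],"twist": [0,0,0],"jaw": 0.7}
  ]
}}

```text
time_s: 0.9
eef_pos: [0.4376, 0.4519, 0.2387]
eef_rot: [-0.022, 1.0, -0.0, -0.0]
force: [0.6, 1.2, 1.1]
opening: 0.06
grip_force: 0.0
```

{"api": "drive_tool", "payload": {
  "commands": [
    {"xyz": [0.04,-0.9,0],"twist": [0,0,0],"jaw": 0.7},
    {"xyz": [0.04,-0.9,0],"twist": [0,0,0],"jaw": 0.7},
    {"xyz": [0.04,-0.9,0],"twist": [0,0,0],"jaw": 0.7},
    {"xyz": [0.04,-0.9,0],"twist": [0,0,0],"jaw": 0.7},
    {"xyz": [0.04,-0.9,0],"twist": [0,0,0],"jaw": 0.7},
    {"xyz": [0.04,-0.9,0],"twist": [0,0,0],"jaw": 0.7},
    {"xyz": [0.04,-0.9,0],"twist": [0,0,0],"jaw": 0.7},
    {"xyz": [0.04,-0.9,0],"twist": [0,0,0],"jaw": 0.7}
  ]
}}

```text
time_s: 1.7
eef_pos: [0.4362, 0.1638, 0.2392]
eef_rot: [-0.022, 1.0, -0.0, -0.0]
force: [0.0, -1.1, 0.5]
opening: 0.0597
grip_force: 0.0
```

{"api": "drive_tool", "payload": {
  "commands": [
    {"xyz": [0.04,-0.9,0],"twist": [0,0,0],"jaw": 0.7},
    {"xyz": [0.04,-0.9,0],"twist": [0,0,0],"jaw": 0.7},
    {"xyz": [0.04,-0.9,0],"twist": [0,0,0],"jaw": 0.7},
    {"xyz": [0.04,-0.9,0],"twist": [0,0,0],"jaw": 0.7},
    {"xyz": [0.04,-0.9,0],"twist": [0,0,0],"jaw": 0.7},
    {"xyz": [0.04,-0.9,0],"twist": [0,0,0],"jaw": 0.7},
    {"xyz": [0.04,-0.5,0],"twist": [0,0,0],"jaw": 0.7},
    {"xyz": [0.0,0,0],"twist": [0,0,0],"jaw": 0.7}
  ]
}}

```text
time_s: 2.5
eef_pos: [0.4352, -0.0736, 0.2392]
eef_rot: [-0.02, 1.0, -0.0, -0.0]
force: [0.6, 1.2, 0.3]
opening: 0.0599
grip_force: 0.0
```

```bash
python3 -c "
from rig import robot;s=robot.sense();print(s['qpos'],s['eef_pos'],s['eef_rot'],s['force'])"
```

```text
[-0.04556155  0.23004549  0.0921316   2.06308527 -0.02703102  0.84991
  1.67250119] [ 0.43518571 -0.07355945  0.23920214] [-1.98475655e-02  9.99802948e-01 -3.26239982e-04 -1.83776982e-04] [0.58041104 1.23244904 0.33324448]
```

{"api": "drive_tool", "payload": {
  "commands": [
    {"xyz": [0.03,-0.96,0],"twist": [0,0,0],"jaw": 0.7},
    {"xyz": [0.03,-0.96,0],"twist": [0,0,0],"jaw": 0.7},
    {"xyz": [0.03,-0.96,0],"twist": [0,0,0],"jaw": 0.7},
    {"xyz": [0.03,-0.96,0],"twist": [0,0,0],"jaw": 0.7},
    {"xyz": [0.03,-0.96,0],"twist": [0,0,0],"jaw": 0.7},
    {"xyz": [0.03,-0.96,0],"twist": [0,0,0],"jaw": 0.7},
    {"xyz": [0.03,-0.96,0],"twist": [0,0,0],"jaw": 0.7},
    {"xyz": [0.0,0,0],"twist": [0,0,0],"jaw": 0.7}
  ]
}}

```text
time_s: 3.3
eef_pos: [0.4382, -0.3437, 0.2389]
eef_rot: [-0.02, 1.0, -0.001, -0.0]
force: [-0.0, 0.2, -0.1]
opening: 0.06
grip_force: 0.0
```

```bash
python3 -c "
from rig import robot;s=robot.sense();print(s['qpos'],s['eef_pos'],s['eef_rot'],s['force'])"
```

```text
[ 0.4069338   0.42047889  0.20430595  1.79169786 -0.10072446  0.93938381
  2.26365791] [ 0.43824387 -0.3436977   0.2388948 ] [-1.97083096e-02  9.99805422e-01 -7.43954202e-04 -3.82507942e-04] [-0.00717247  0.21046459 -0.10566623]
```

{"api": "drive_tool", "payload": {
  "commands": [
    {"xyz": [0,0,0.7],"twist": [0,0,0],"jaw": 0.7},
    {"xyz": [0,0,0.7],"twist": [0,0,0],"jaw": 0.7},
    {"xyz": [0,0,0.7],"twist": [0,0,0],"jaw": 0.7},
    {"xyz": [0,0,0.5],"twist": [0,0,0],"jaw": 0.7},
    {"xyz": [0,0,0.4],"twist": [0,0,0],"jaw": 0.7},
    {"xyz": [0,0,0.3],"twist": [0,0,0],"jaw": 0.7},
    {"xyz": [0,0,0.15],"twist": [0,0,0],"jaw": 0.7},
    {"xyz": [0,0,0],"twist": [0,0,0],"jaw": 0.7}
  ]
}}

```text
time_s: 4.1
eef_pos: [0.439, -0.3394, 0.1009]
eef_rot: [-0.022, 1.0, 0.0, -0.0]
force: [0.5, -0.2, -0.5]
opening: 0.06
grip_force: 0.0
```

{"api": "drive_tool", "payload": {
  "commands": [
    {"xyz": [0,0,0],"twist": [0,0,0],"jaw": 0.45},
    {"xyz": [0,0,0],"twist": [0,0,0],"jaw": 0.35},
    {"xyz": [0,0,0],"twist": [0,0,0],"jaw": 0.25},
    {"xyz": [0,0,0],"twist": [0,0,0],"jaw": 0.15},
    {"xyz": [0,0,0],"twist": [0,0,0],"jaw": 0.1},
    {"xyz": [0,0,0],"twist": [0,0,0],"jaw": 0.0},
    {"xyz": [0,0,0],"twist": [0,0,0],"jaw": 0.0},
    {"xyz": [0,0,0],"twist": [0,0,0],"jaw": 0.0}
  ],
  "newtons": 70
}}

```text
time_s: 4.9
eef_pos: [0.4393, -0.3401, 0.1021]
eef_rot: [-0.022, 1.0, -0.0, 0.001]
force: [-0.9, 0.5, 7.9]
opening: 0.0213
grip_force: 68.2
```

```bash
python3 -c "
from rig import robot;s=robot.sense();print(s['eef_pos'],s['eef_rot'],s['force'],s['ft_torque'])"
```

```text
[ 0.43929957 -0.34012513  0.10208807] [-2.17278779e-02  9.99763753e-01 -2.73581339e-04  5.12207324e-04] [-0.94073755  0.5408771   7.88872866] [0.20168435 0.29403505 0.02403027]
```

{"api": "drive_tool", "payload": {
  "commands": [
    {"xyz": [0,0,-0.1],"twist": [0,0,0],"jaw": 0},
    {"xyz": [0,0,-0.2],"twist": [0,0,0],"jaw": 0},
    {"xyz": [0,0,-0.4],"twist": [0,0,0],"jaw": 0},
    {"xyz": [0,0,-0.6],"twist": [0,0,0],"jaw": 0},
    {"xyz": [0,0,-0.6],"twist": [0,0,0],"jaw": 0},
    {"xyz": [0,0,-0.6],"twist": [0,0,0],"jaw": 0},
    {"xyz": [0,0,-0.4],"twist": [0,0,0],"jaw": 0},
    {"xyz": [0,0,0],"twist": [0,0,0],"jaw": 0}
  ]
}}

```text
time_s: 5.7
eef_pos: [0.4397, -0.3405, 0.2198]
eef_rot: [-0.022, 1.0, -0.001, 0.002]
force: [-0.0, 0.0, -1.1]
opening: 0.0212
grip_force: 68.8
```

Run:
```python
from h import *
from rig import robot
S=robot.sense();print(S['eef_pos'],S['eef_rot'],S['force'])
p=S['eef_pos']
o=np.zeros((500,800,3),np.uint8)
for k,n in enumerate(("side","top")):
    im=vision.camera(n)[:,:,::-1];cv2.imwrite(f"pics/{n}1.png",im)
    u,v=proj(n,p-[0,0,.05]).round().astype(int);print(n,u,v)
    o[:,k*400:k*400+400]=cv2.resize(im[max(v-50,0):][:100,u-40:u+40],(400,500),interpolation=cv2.INTER_CUBIC)
cv2.imwrite("pics/crop2.png",o)
```

```text
[ 0.43969251 -0.34047677  0.21978231] [-2.17563409e-02  9.99761564e-01 -9.67240728e-04  1.59427077e-03] [-0.02500263  0.0321334  -1.11148837]
side 257 282
top 428 267
```

View pics/crop2.png

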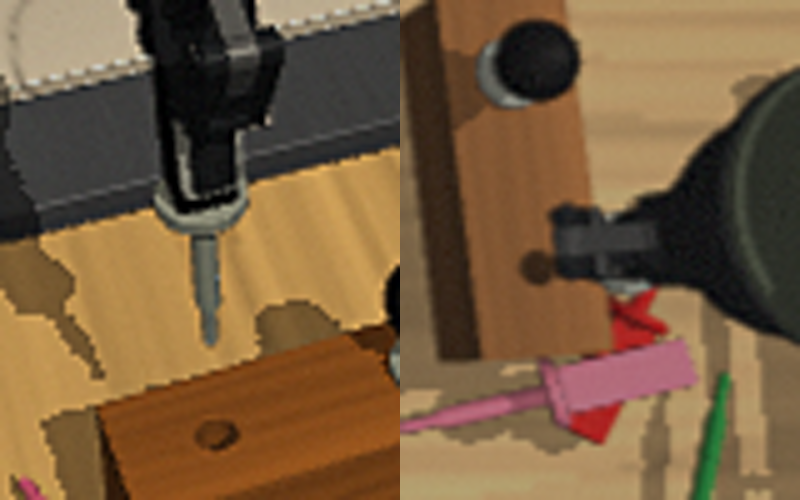

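The tool is held, with its nose tip at crop (210,342) and the empty hole at (217,435) in the side view. The look-alikes now seem to be lying down, so I'll check the whole scene.

Run:
```python
from h import *
s=cv2.imread("pics/side1.png");t=cv2.imread("pics/top1.png")
o=np.zeros((600,800,3),np.uint8);o[:300,:400]=cv2.resize(s,(400,300));o[300:,:400]=cv2.resize(t,(400,300))
o[:300,400:]=cv2.resize(s[270:420,170:370],(400,300));o[300:,400:]=cv2.resize(t[200:350,360:560],(400,300))
cv2.imwrite("pics/all1.png",o)
```

```text
(no output)
```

View pics/all1.png

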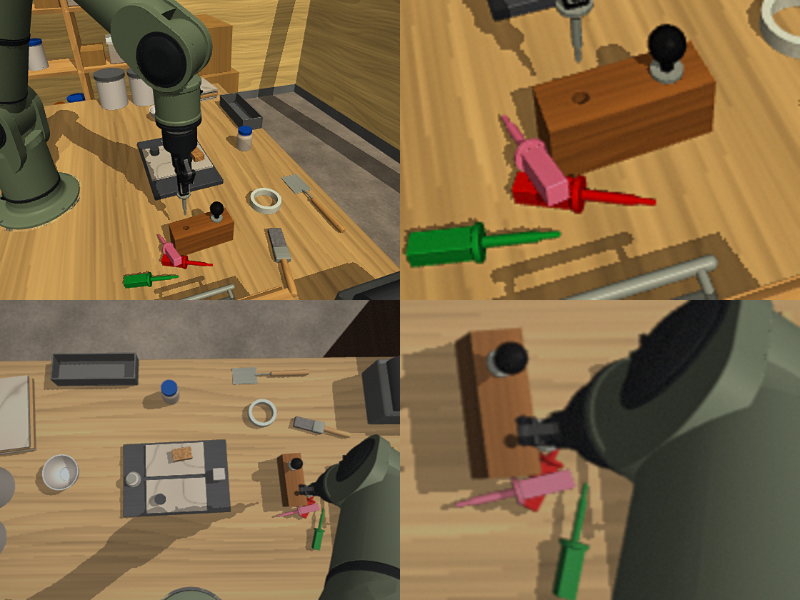

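The scene shows three things:
- The free-standing look-alikes have toppled. They were balanced on their noses, and my gripper stayed more than 5 cm away with no contact force.
- The rack, ball tool and everything else are in place.
- Nothing lies in my path, so I continue to the joint.

{"api": "drive_tool", "payload": {
  "commands": [
    {"xyz": [-0.24,0.88,0],"twist": [0,0,0],"jaw": 0},
    {"xyz": [-0.24,0.88,0],"twist": [0,0,0],"jaw": 0},
    {"xyz": [-0.24,0.88,0],"twist": [0,0,0],"jaw": 0},
    {"xyz": [-0.24,0.88,0],"twist": [0,0,0],"jaw": 0},
    {"xyz": [-0.24,0.88,0],"twist": [0,0,0],"jaw": 0},
    {"xyz": [-0.24,0.88,0],"twist": [0,0,0],"jaw": 0},
    {"xyz": [-0.24,0.88,0],"twist": [0,0,0],"jaw": 0},
    {"xyz": [-0.24,0.88,0],"twist": [0,0,0],"jaw": 0}
  ]
}}

```text
time_s: 6.6
eef_pos: [0.503, -0.0537, 0.2164]
eef_rot: [-0.022, 1.0, -0.0, -0.001]
force: [0.4, 0.1, -1.0]
opening: 0.021
grip_force: 68.9
```

{"api": "drive_tool", "payload": {
  "commands": [
    {"xyz": [0,0,0.5],"twist": [0,0,0],"jaw": 0},
    {"xyz": [0,0,0.5],"twist": [0,0,0],"jaw": 0},
    {"xyz": [0,0,0.3],"twist": [0,0,0],"jaw": 0},
    {"xyz": [0,0,0.2],"twist": [0,0,0],"jaw": 0},
    {"xyz": [0,0,0.1],"twist": [0,0,0],"jaw": 0},
    {"xyz": [0,0,0],"twist": [0,0,0],"jaw": 0},
    {"xyz": [0,0,0],"twist": [0,0,0],"jaw": 0},
    {"xyz": [0,0,0],"twist": [0,0,0],"jaw": 0}
  ]
}}

```text
time_s: 7.4
eef_pos: [0.5037, -0.0553, 0.1539]
eef_rot: [-0.022, 1.0, -0.0, 0.0]
force: [0.3, -0.4, -1.8]
opening: 0.0214
grip_force: 69.1
```

```bash
cat > look.py <<'E'
from h import *
from rig import robot
from scipy.spatial.transform import Rotation as R
import sys
tag=sys.argv[1]
S=robot.sense();print(S['time_s'],S['eef_pos'],S['eef_rot'].round(4),S['force'].round(1))
p=S['eef_pos'];tip=p+R.from_quat(S['eef_rot']).apply([0,0,.0971]);print("tip",tip)
o=np.zeros((500,800,3),np.uint8)
for k,n in enumerate(("side","top")):
    im=vision.camera(n)[:,:,::-1];cv2.imwrite(f"pics/{n}{tag}.png",im)
    q=proj(n,tip);u,v=q.round().astype(int);print(n,q,(u,v))
    o[:,k*400:k*400+400]=cv2.resize(im[v-50:][:100,u-40:u+40],(400,500),interpolation=cv2.INTER_CUBIC)
cv2.imwrite(f"pics/c{tag}.png",o)
E
python3 look.py 2; python3 -c "
from h import *
print('tip seen1 (259,301), pred:',proj('side',[.4397-.0971*.0,-.3405,.1227]))"
```

```text
7.4 [ 0.50371009 -0.05531179  0.15385157] [-2.170e-02  9.998e-01 -0.000e+00  5.000e-04] [ 0.3 -0.4 -1.8]
tip [ 0.50380014 -0.05531393  0.05675161]
side [255.66179436 232.91186124] (np.int64(256), np.int64(233))
top [288.30055462 243.87693134] (np.int64(288), np.int64(244))
tip seen1 (259,301), pred: [258.36054807 299.8775293 ]
```

View pics/c2.png

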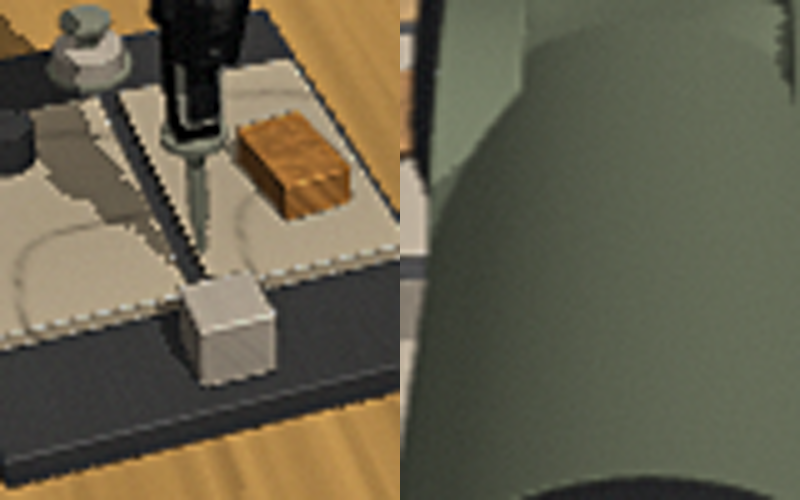

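The tip shows at side px (255.9, 234.2), within half a pixel of the prediction and on the joint line by the plug. Lowering it in.

{"api": "drive_tool", "payload": {
  "commands": [
    {"xyz": [0,0,0.12],"twist": [0,0,0],"jaw": 0},
    {"xyz": [0,0,0.12],"twist": [0,0,0],"jaw": 0},
    {"xyz": [0,0,0.12],"twist": [0,0,0],"jaw": 0},
    {"xyz": [0,0,0.12],"twist": [0,0,0],"jaw": 0},
    {"xyz": [0,0,0.12],"twist": [0,0,0],"jaw": 0},
    {"xyz": [0,0,0.12],"twist": [0,0,0],"jaw": 0},
    {"xyz": [0,0,0.1],"twist": [0,0,0],"jaw": 0},
    {"xyz": [0,0,0],"twist": [0,0,0],"jaw": 0}
  ]
}}

```text
time_s: 8.3
eef_pos: [0.5032, -0.0552, 0.1199]
eef_rot: [-0.022, 1.0, -0.0, -0.0]
force: [-0.1, -0.4, -0.8]
opening: 0.0214
grip_force: 69.1
```

```bash
python3 look.py 3
```

```text
8.3 [ 0.50315926 -0.05522157  0.11994148] [-2.180e-02  9.998e-01 -0.000e+00 -4.000e-04] [-0.1 -0.4 -0.8]
tip [ 0.50308087 -0.05522728  0.02284152]
side [256.01525546 243.30319679] (np.int64(256), np.int64(243))
top [287.88543138 245.76872975] (np.int64(288), np.int64(246))
```

View pics/c3.png

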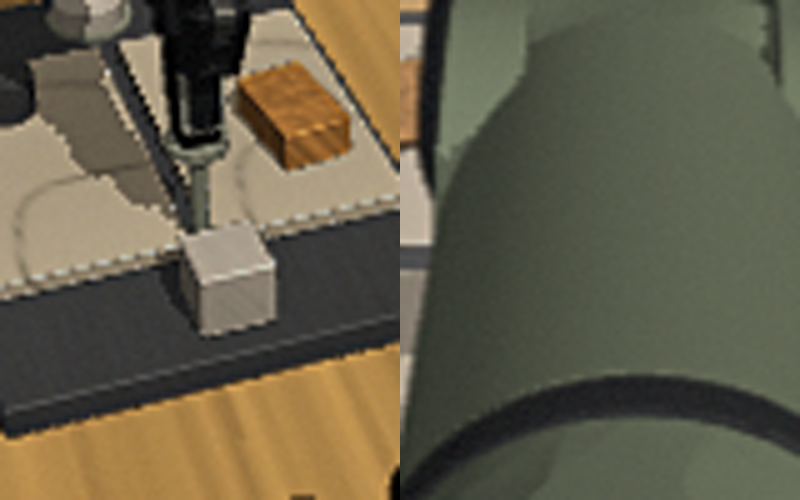

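The nose is down just outside the joint's end by the plug, with no contact force. Starting the run at 4 cm/s with a 0.7 mm correction.

{"api": "drive_tool", "payload": {
  "commands": [
    {"xyz": [-0.02,0.05,0],"twist": [0,0,0],"jaw": 0},
    {"xyz": [0,0.1,0],"twist": [0,0,0],"jaw": 0},
    {"xyz": [0,0.1,0],"twist": [0,0,0],"jaw": 0},
    {"xyz": [0,0.1,0],"twist": [0,0,0],"jaw": 0},
    {"xyz": [0,0.1,0],"twist": [0,0,0],"jaw": 0},
    {"xyz": [0,0.1,0],"twist": [0,0,0],"jaw": 0},
    {"xyz": [0,0.1,0],"twist": [0,0,0],"jaw": 0},
    {"xyz": [0,0.1,0],"twist": [0,0,0],"jaw": 0}
  ]
}}

```text
time_s: 9.2
eef_pos: [0.5029, -0.0248, 0.1205]
eef_rot: [-0.022, 1.0, -0.0, -0.0]
force: [0.4, -0.4, -1.0]
opening: 0.0211
grip_force: 69.1
```

{"api": "drive_tool", "payload": {
  "commands": [
    {"xyz": [0,0.1,0],"twist": [0,0,0],"jaw": 0},
    {"xyz": [0,0.1,0],"twist": [0,0,0],"jaw": 0},
    {"xyz": [0,0.1,0],"twist": [0,0,0],"jaw": 0},
    {"xyz": [0,0.1,0],"twist": [0,0,0],"jaw": 0},
    {"xyz": [0,0.1,0],"twist": [0,0,0],"jaw": 0},
    {"xyz": [0,0.1,0],"twist": [0,0,0],"jaw": 0},
    {"xyz": [0,0.1,0],"twist": [0,0,0],"jaw": 0},
    {"xyz": [0,0.1,0],"twist": [0,0,0],"jaw": 0}
  ]
}}

```text
time_s: 10.0
eef_pos: [0.5015, 0.0071, 0.1205]
eef_rot: [-0.022, 1.0, -0.0, -0.0]
force: [-0.4, -0.4, -1.8]
opening: 0.0213
grip_force: 69.1
```

{"api": "drive_tool", "payload": {
  "commands": [
    {"xyz": [0,0.1,0],"twist": [0,0,0],"jaw": 0},
    {"xyz": [0,0.1,0],"twist": [0,0,0],"jaw": 0},
    {"xyz": [0,0.1,0],"twist": [0,0,0],"jaw": 0},
    {"xyz": [0,0.1,0],"twist": [0,0,0],"jaw": 0},
    {"xyz": [0,0.1,0],"twist": [0,0,0],"jaw": 0},
    {"xyz": [0,0.1,0],"twist": [0,0,0],"jaw": 0},
    {"xyz": [0,0.1,0],"twist": [0,0,0],"jaw": 0},
    {"xyz": [0,0.1,0],"twist": [0,0,0],"jaw": 0}
  ]
}}

```text
time_s: 10.8
eef_pos: [0.5001, 0.0391, 0.1205]
eef_rot: [-0.022, 1.0, -0.0, -0.0]
force: [-0.4, 0.1, -1.9]
opening: 0.0215
grip_force: 69.1
```

{"api": "drive_tool", "payload": {
  "commands": [
    {"xyz": [0,0.1,0],"twist": [0,0,0],"jaw": 0},
    {"xyz": [0,0.1,0],"twist": [0,0,0],"jaw": 0},
    {"xyz": [0,0.1,0],"twist": [0,0,0],"jaw": 0},
    {"xyz": [0,0.1,0],"twist": [0,0,0],"jaw": 0},
    {"xyz": [0,0.1,0],"twist": [0,0,0],"jaw": 0},
    {"xyz": [0,0.1,0],"twist": [0,0,0],"jaw": 0},
    {"xyz": [0,0.1,0],"twist": [0,0,0],"jaw": 0},
    {"xyz": [0,0.1,0],"twist": [0,0,0],"jaw": 0}
  ]
}}

```text
time_s: 11.6
eef_pos: [0.4987, 0.071, 0.1205]
eef_rot: [-0.022, 1.0, -0.0, -0.0]
force: [0.0, 0.1, -2.7]
opening: 0.021
grip_force: 69.1
```

{"api": "drive_tool", "payload": {
  "commands": [
    {"xyz": [0,0.1,0],"twist": [0,0,0],"jaw": 0},
    {"xyz": [0,0.1,0],"twist": [0,0,0],"jaw": 0},
    {"xyz": [0,0.1,0],"twist": [0,0,0],"jaw": 0},
    {"xyz": [0,0.1,0],"twist": [0,0,0],"jaw": 0},
    {"xyz": [0,0.1,0],"twist": [0,0,0],"jaw": 0},
    {"xyz": [0,0.1,0],"twist": [0,0,0],"jaw": 0},
    {"xyz": [0,0.1,0],"twist": [0,0,0],"jaw": 0},
    {"xyz": [0,0.1,0],"twist": [0,0,0],"jaw": 0}
  ]
}}

```text
time_s: 12.4
eef_pos: [0.4973, 0.103, 0.1205]
eef_rot: [-0.022, 1.0, -0.0, 0.0]
force: [0.0, -0.7, -0.6]
opening: 0.0215
grip_force: 69.1
```

{"api": "drive_tool", "payload": {
  "commands": [
    {"xyz": [0,0.1,0],"twist": [0,0,0],"jaw": 0},
    {"xyz": [0,0.1,0],"twist": [0,0,0],"jaw": 0},
    {"xyz": [0,0.1,0],"twist": [0,0,0],"jaw": 0},
    {"xyz": [0,0.1,0],"twist": [0,0,0],"jaw": 0},
    {"xyz": [0,0.1,0],"twist": [0,0,0],"jaw": 0},
    {"xyz": [0,0.1,0],"twist": [0,0,0],"jaw": 0},
    {"xyz": [0,0.1,0],"twist": [0,0,0],"jaw": 0},
    {"xyz": [0,0.1,0],"twist": [0,0,0],"jaw": 0}
  ]
}}

```text
time_s: 13.2
eef_pos: [0.4959, 0.135, 0.1205]
eef_rot: [-0.022, 1.0, -0.0, -0.0]
force: [0.3, 0.5, -1.1]
opening: 0.0209
grip_force: 69.1
```

{"api": "drive_tool", "payload": {
  "commands": [
    {"xyz": [0,0.1,0],"twist": [0,0,0],"jaw": 0},
    {"xyz": [0,0.1,0],"twist": [0,0,0],"jaw": 0},
    {"xyz": [0,0.1,0],"twist": [0,0,0],"jaw": 0},
    {"xyz": [0,0.1,0],"twist": [0,0,0],"jaw": 0},
    {"xyz": [0,0.05,0],"twist": [0,0,0],"jaw": 0},
    {"xyz": [0,0,0],"twist": [0,0,0],"jaw": 0},
    {"xyz": [0,0,0],"twist": [0,0,0],"jaw": 0},
    {"xyz": [0,0,-0.1],"twist": [0,0,0],"jaw": 0}
  ]
}}

```text
time_s: 14.0
eef_pos: [0.4949, 0.1523, 0.1243]
eef_rot: [-0.022, 1.0, -0.0, -0.0]
force: [-1.0, -0.5, -1.2]
opening: 0.0213
grip_force: 69.1
```

{"api": "drive_tool", "payload": {
  "commands": [
    {"xyz": [0,0,-0.2],"twist": [0,0,0],"jaw": 0},
    {"xyz": [0,0,-0.3],"twist": [0,0,0],"jaw": 0},
    {"xyz": [0,0,-0.4],"twist": [0,0,0],"jaw": 0},
    {"xyz": [0,0,-0.4],"twist": [0,0,0],"jaw": 0},
    {"xyz": [0,0,-0.3],"twist": [0,0,0],"jaw": 0},
    {"xyz": [0,0,-0.1],"twist": [0,0,0],"jaw": 0},
    {"xyz": [0,0,0],"twist": [0,0,0],"jaw": 0},
    {"xyz": [0,0,0],"twist": [0,0,0],"jaw": 0}
  ]
}}

```text
time_s: 14.8
eef_pos: [0.4949, 0.1526, 0.1921]
eef_rot: [-0.022, 1.0, -0.0, -0.0]
force: [-0.6, -0.5, -2.2]
opening: 0.0213
grip_force: 69.1
```

```bash
python3 look.py 4
python3 - <<'E'
from h import *
# plunger cap: greenish-grey cap vs lighter housing, first pictures
s=cv2.imread("pics/side0.png");t=cv2.imread("pics/top0.png")
P=np.array([.4999-.0417*.145,.048+.145,.058]);print(P,proj('top',P),proj('side',P))
# seen: cap centre top crop1 (83,299), side crop (141,325 in lower half)
a=(180+141/2.667-.3,175+(325-295)/2.667-.3);b=(165+83/4.606-.4,185+299/4.606-.4);print(a,b,*tri(a,b))
E
```

```text
14.8 [0.49491278 0.15257886 0.19211198] [-2.180e-02  9.998e-01 -1.000e-04 -3.000e-04] [-0.6 -0.5 -2.2]
tip [0.49485995 0.15255784 0.095012  ]
side [234.35918185 181.47375797] (np.int64(234), np.int64(181))
top [197.08451551 246.76810132] (np.int64(197), np.int64(247))
[0.4938535 0.193     0.058    ] [182.74504516 249.06209231] [232.2490382  185.70588203]
(232.5683914510686, 185.94859392575927) (182.6199739470256, 249.51532783326095) [0.49387297 0.19346177 0.05668221] 1.893487570216157
```

{"api": "drive_tool", "payload": {
  "commands": [
    {"xyz": [0,0.35,0],"twist": [0,0,0],"jaw": 0},
    {"xyz": [0,0.4,0],"twist": [0,0,0],"jaw": 0},
    {"xyz": [0,0.26,0],"twist": [0,0,0],"jaw": 0},
    {"xyz": [0,0,0.3],"twist": [0,0,0],"jaw": 0},
    {"xyz": [0,0,0.3],"twist": [0,0,0],"jaw": 0},
    {"xyz": [0,0,0.2],"twist": [0,0,0],"jaw": 0},
    {"xyz": [0,0,0],"twist": [0,0,0],"jaw": 0},
    {"xyz": [0,0,0],"twist": [0,0,0],"jaw": 0}
  ]
}}

```text
time_s: 15.7
eef_pos: [0.4934, 0.1925, 0.1603]
eef_rot: [-0.021, 1.0, -0.0, -0.0]
force: [-0.5, -0.4, -0.5]
opening: 0.0215
grip_force: 69.0
```

```bash
python3 look.py 5
```

```text
15.7 [0.49341092 0.19249719 0.16027182] [-2.150e-02  9.998e-01 -2.000e-04 -2.000e-04] [-0.5 -0.4 -0.5]
tip [0.4933651  0.19245826 0.06317183]
side [231.98786925 184.34805826] (np.int64(232), np.int64(184))
top [182.49474719 249.04146933] (np.int64(182), np.int64(249))
```

View pics/c5.png

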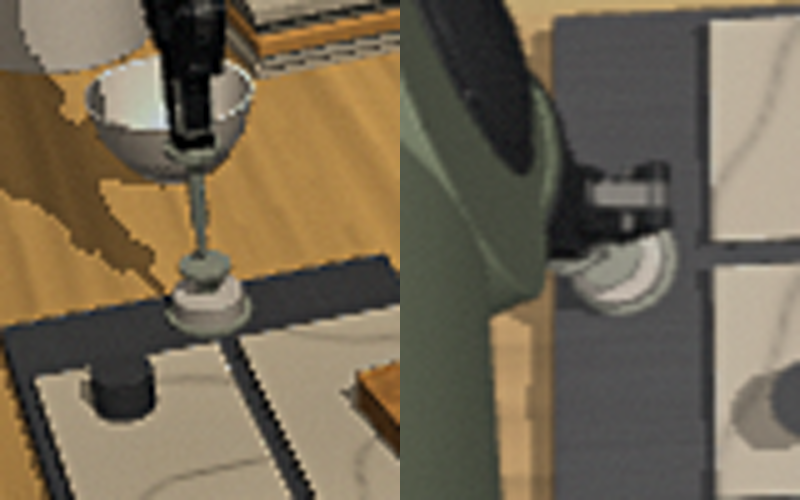

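The nose at crop (202,253) stands just above the cap centre at (205,265). Pressing gently now, reading position and force as I go.

{"api": "drive_tool", "payload": {
  "commands": [
    {"xyz": [0,0,0.05],"twist": [0,0,0],"jaw": 0},
    {"xyz": [0,0,0.05],"twist": [0,0,0],"jaw": 0},
    {"xyz": [0,0,0.05],"twist": [0,0,0],"jaw": 0},
    {"xyz": [0,0,0.05],"twist": [0,0,0],"jaw": 0},
    {"xyz": [0,0,0],"twist": [0,0,0],"jaw": 0},
    {"xyz": [0,0,0],"twist": [0,0,0],"jaw": 0},
    {"xyz": [0,0,0],"twist": [0,0,0],"jaw": 0},
    {"xyz": [0,0,0],"twist": [0,0,0],"jaw": 0}
  ]
}}

```text
time_s: 16.6
eef_pos: [0.4935, 0.193, 0.1526]
eef_rot: [-0.022, 1.0, 0.0, 0.0]
force: [-0.0, -0.2, 2.6]
opening: 0.0211
grip_force: 69.4
```

{"api": "drive_tool", "payload": {
  "commands": [
    {"xyz": [0,0,0.04],"twist": [0,0,0],"jaw": 0},
    {"xyz": [0,0,0.04],"twist": [0,0,0],"jaw": 0},
    {"xyz": [0,0,0.04],"twist": [0,0,0],"jaw": 0},
    {"xyz": [0,0,0.02],"twist": [0,0,0],"jaw": 0},
    {"xyz": [0,0,0],"twist": [0,0,0],"jaw": 0},
    {"xyz": [0,0,0],"twist": [0,0,0],"jaw": 0},
    {"xyz": [0,0,0],"twist": [0,0,0],"jaw": 0},
    {"xyz": [0,0,0],"twist": [0,0,0],"jaw": 0}
  ]
}}

```text
time_s: 17.4
eef_pos: [0.4935, 0.193, 0.1469]
eef_rot: [-0.022, 1.0, 0.0, 0.0]
force: [-0.4, -0.2, 6.6]
opening: 0.0214
grip_force: 69.7
```

```bash
python3 look.py 6; python3 -c "
from rig import robot,vision
import numpy as np
f=[]
for i in range(10):
    vision.camera('side');f.append(robot.sense()['force'][2])
print(np.round(f,1),np.mean(f),robot.sense()['eef_pos'],robot.sense()['time_s'])"
```

```text
17.4 [0.49351846 0.19300479 0.14693623] [-2.180e-02  9.998e-01  1.000e-04  1.000e-04] [-0.4 -0.2  6.6]
tip [0.49354477 0.19301571 0.04983624]
side [232.36548639 188.02794006] (np.int64(232), np.int64(188))
top [183.4739016  249.54619161] (np.int64(183), np.int64(250))
[6.5 6.1 6.1 6.  6.1 6.6 6.4 5.7 5.6 6.4] 6.128242420592281 [0.49347296 0.19304789 0.14691932] 18.0
```

View pics/c6.png

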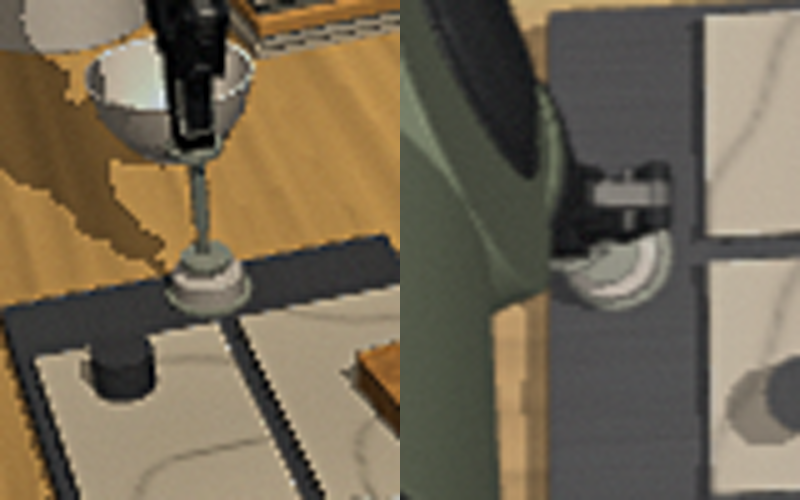

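Position puts the plunger about 8.2 mm down. The mean force of 6.1 N plus the tool's weight of about 1.4 N gives about 7.5 N, or about 7.2 mm. So it is about half down, with the tool upright and steady. Handing in.

```bash
python3 -c "
from rig import order;print(order.sign_off())"
```

```text
the job is handed in; nothing more can be done
None
```

I ran the joint tool along the whole joint at about 4 cm/s, and it is now gripped upright, holding the plunger about 8 mm down; the job was handed in at 18 s with no verdict shown. The free-standing pink, green and red look-alikes toppled while I worked, with no contact seen from my arm.

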